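# Stand the fallen panel back on its easel and flip the keeper over it

## Robot

A 6-joint arm with a two-finger parallel gripper is mounted at the origin on the work surface. World frame = base frame: x ahead of the robot, y to its left, z up, the work surface at z = 0. Lengths are in m, angles in rad, forces in N, time in s.
With the tool pointing down it reaches from about 0.25 to 0.775 m from the base axis. Payload 4 kg.
Tool frame: the origin (TCP) lies between the finger pads; the fingertips stand 11 mm ahead of it and the grasp point (between the pads) lies 8 mm behind it (robot.tip_extent is the z of the fingertips in the tool frame, in m); z points along the fingers, y is the line along which they close (so a half turn about z gives the same grasp; the last joint's range is limited). The gripper opens to 94 mm and grips with 3 to 60 N. Pads are 16 mm wide; open, the fingers measure 119 mm over their backs; the gripper's body (75 mm by 177 mm) begins 78 mm behind the grasp point.
Start: joints at [-1.379, 0.087, 1.371, -0, 1.684, -0.103], TCP at [0.16, -0.526, 0.217] pointing down, gripper open.
Joint ranges: [-3.1, 3.1], [-0.76, 2.03], [0.27, 2.55], [-1.08, 4.22], [0.17, 2.65], [-2.57, 2.57]. Speed limits (rad/s): [2.79, 2.79, 3.14, 3.14, 3.14, 3.14].

## Interface

Orientations are given as [roll, pitch, yaw] about the fixed x, y, z axes, in that order (R = Rz(yaw) Ry(pitch) Rx(roll)).
In Python, from bench import robot, imaging gives the robot as it stands.
- The arm moves only by the shell command python3 -m pendant 'ROWS'. ROWS is JSON, a list of rows, each a list of 7 numbers: the shift along the world's x, y, z in cm, then the turn, a rotation vector about the world's x, y, z in degrees, then the opening, from 0 (shut) to 1 (fully open). In form: [[dx, dy, dz, ax, ay, az, jaw], ...]. A call has 1 to 8 rows; each row shifts and turns the commanded pose from where the row before left it; what a row does not reach is not made up. A row lasts 1/10 s, in which the tool goes at most 50 mm and 8.59 degrees, less where a joint would pass 70% of its speed; a pose out of reach is approached as far as the arm can. A call is refused whole if a number of a shift passes 5 or a number of a turn 8.59, either way. A call with a gripper value outside its range is refused whole. The fingers move at their own pace and stop on an object; the grip force is fixed at half the most. Time passes only in rows, so rows that do not move let the fingers close. It gives the time, the measured TCP pose, the force, the opening and the grip force at its end, in the units of the state.
- robot.get_obs(): the state, without advancing time (a new reading comes with each control period).
- imaging.snapshot(name): name is "side" or "top" or "wrist"; returns the picture (480x640x3 uint8, red, green, blue); there is no depth.
- imaging.camera_params(name): a dict with "camera_matrix" (3x3 intrinsics, pixels), "k1" (the pictures are not rectified: a ray, as slopes to the right and down, at radius r is drawn at 1 + k1 r^2 times it, then the intrinsics apply), "R" (3x3) and "t" (3): a world point X has camera coordinates R X + t. Camera axes: x right, y down, z forward; pixel columns grow to the right and rows downward; lengths in m; the calibration is good to about 2 mm. A picture is of the moment at which its call begins: read the wrist's pose just before it. camera_params takes no time and is no camera call; for the wrist camera it gives the pose at the moment of the call.
- robot.close_job(): hands the job in; it is judged then, once.
The state is a dict: "time": time; "joint_positions": joint angles; "qvel": joint speeds; "joint_torque": joint torques, N m; "tool_pos": TCP position; "ee_rot": TCP orientation; "wrist_force": force on the tool from outside, world axes, zero at the start; "wrist_torque": the same for the moment, N m; "width": finger opening in m; "finger_force": force on a finger pad.
Only numpy, scipy, OpenCV 4.12 (cv2) and the standard library are available. Lean on these libraries where they do the work, as an engineer would, in place of code of your own. Each camera call takes 0.05 s, during which the arm holds its last target. There are 200 camera calls.

## Task

The painting panel has fallen forward off its easel's back rest and lies on the carton. With the fingertips only, gently push it up until it stands back against the rest, its bottom edge still on the ledge, then push the easel's wooden keeper flap over and fully down in front of its top edge. Do not pinch, lift or carry anything, and leave the carton and everything else standing where it is.

Things in the scene. Friction and masses are not known exactly. Their poses are not given: they have to be found in the camera images.
- easel: small wooden table easel, fixed. Origin on the table under the line where ledge and back rest meet; z up, front faces its -x, y along the ledge. Back rest: slats at y = -85 and +85 mm with crossbars, rising 200 mm from the ledge, leaning back 12 degrees (to +x); feet reach to x = 170 mm. The keeper flap is hinged at the top middle
- ledge (a point): middle of the easel's ledge, on its upper surface, 35 mm above the table, 15 mm in front of the easel's origin. The ledge is 270 mm long and 30 mm deep, from the rest to a front lip 8 mm high, 9 mm thick
- panel: wooden painting panel, 240 wide, 180 tall, 18 mm thick, 0.25 kg, loose. Origin at centre of its bottom edge face, z to its top edge, front -x. Starts fallen forward: bottom edge on the ledge, sloping up forward at 40 degrees, front on the carton. Pushed at its top edge towards the rest (2 N) it turns up about its bottom edge, held by lip and rest; past upright it leans back by itself
- panel_top (a point): centre of the panel's top edge face, 180 mm above the panel's origin. At the start this edge overhangs in front of the easel, about 155 mm ahead of its origin, its lower corner 150 mm above the table
- keeper (a joint): hinge of the keeper, a dark wooden flap, rad. 0: thrown fully back, leaning 40 degrees behind vertical; grows as it swings up and forward over the panel's top edge; 2.06: fully down on its stop, pointing forward and 12 degrees upward. Stiff hinge (0.06 N m), stays where it is left
- keeper_hinge (a point): middle of the keeper's hinge line, fixed on the easel at x = 48, y = 0, z = 221 mm of its frame; the line runs along the easel's y
- keeper_tab (a point): middle of the keeper's free end, 72 mm from the hinge line. The flap is 44 mm wide and 8 mm thick; on its under side, 40 mm from the hinge line, is a catch 18 mm deep that drops in front of the panel's top edge
- carton: closed upright cardboard carton, 50 x 150 x 110 mm tall (0.85 kg), on which the fallen panel rests; origin at the centre of its underside. A bystander: leave it standing there
- tape: roll of black tape lying flat, 96 mm across, 48 mm high, bystander; origin at the centre of its underside
- bottle_a: blue paint bottle, 60 mm across, 170 mm tall, bystander standing beside the easel; origin at the centre of its underside
- brush_jar: red jar of brushes, 80 mm across, 100 mm high, brushes up to 200 mm high, bystander behind the easel; origin at the centre of its underside
- bottle_b: yellow paint bottle, 66 mm across, 180 mm tall, bystander; origin at the centre of its underside
- paint_can: metal paint can, 90 mm across, 110 mm tall, bystander; origin at the centre of its underside
- brush: flat paint brush lying on the table, 200 mm long, bystander; origin at its middle, on the underside
There are look-alikes about, which are no part of the job. Leave any black or green look-alike of the panel alone.

How it is judged:
By the outcome, as a careful person would: the job done as asked, in the order asked, and still so for the second after the job is handed in, with the robot touching nothing.
It also fails if it takes over 58 s, if anything falls off the work surface, if the arm or the gripper's body presses on something with over 40 N, if the wrist force passes 120 N, or if a joint passes its speed limit or range.

## Working session

There is one attempt and no reset: what is moved stays moved. The work goes in short steps, Python scripts to look and compute and a shell command to move; the robot and the scene stay as the last step left them, time stands still between calls to the robot, and variables do not carry over. Pictures are saved under pics/ and viewed, at most 10 in all, crops included, and the job is handed in when it is done.

```bash
mkdir -p pics; ls
python3 - <<'E'
from bench import robot, imaging
import cv2, numpy as np
for n in ("side","top"):
    cv2.imwrite(f"pics/{n}0.png", imaging.snapshot(n)[:,:,::-1])
    p=imaging.camera_params(n); R=np.array(p["R"]);t=np.array(p["t"])
    print(n,np.round(p["camera_matrix"],1).tolist(),p["k1"],np.round(-R.T@t,3),np.round(R,2).tolist())
print(robot.get_obs(), robot.tip_extent)
E
```

```text
pics
side [[522.4, 0.0, 318.9], [0.0, 522.4, 230.7], [0.0, 0.0, 1.0]] -0.03554261059774286 [ 0.256 -0.847  1.194] [[0.97, -0.24, -0.0], [-0.18, -0.73, -0.66], [0.16, 0.64, -0.75]]
top [[500.5, 0.0, 317.6], [0.0, 500.5, 236.9], [0.0, 0.0, 1.0]] -0.05464304271809494 [ 0.254 -0.005  1.511] [[-0.01, -1.0, -0.01], [-0.98, 0.01, -0.17], [0.17, 0.01, -0.98]]
{'time': 0.1, 'joint_positions': array([-1.37912815e+00,  8.78859304e-02,  1.37208127e+00, -6.45327368e-06,
        1.68364317e+00, -1.03122929e-01]), 'qvel': array([ 0.00021494, -0.00221802, -0.00114698,  0.00090159,  0.00139017,
       -0.00028977]), 'joint_torque': array([ 1.10915869e-03, -3.41253877e+01, -3.03302014e+01,  7.18779140e-02,
        3.04504589e-02, -1.05239501e-04]), 'tool_pos': array([ 0.15968617, -0.5258049 ,  0.21542967]), 'ee_rot': array([-3.13958500e+00, -2.01324549e-04,  2.94790183e-01]), 'wrist_force': array([ 0.01504701,  0.44914321, -0.29491378]), 'wrist_torque': array([ 0.02634944, -0.00103011,  0.07575392]), 'finger_force': 0.0, 'width': 0.09378761149588483} 0.011
```

View pics/side0.png

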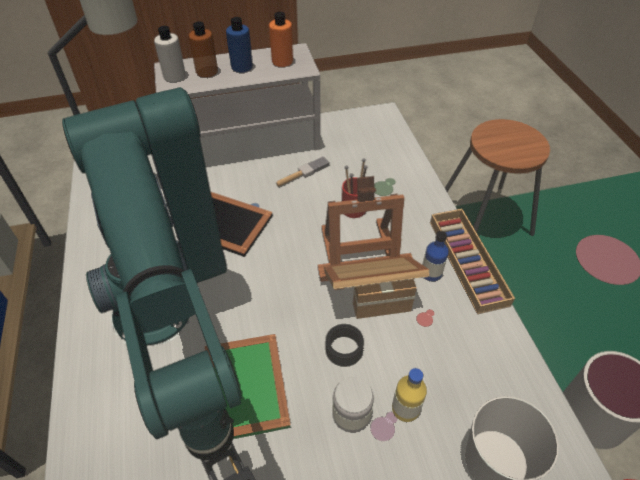

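View pics/top0.png

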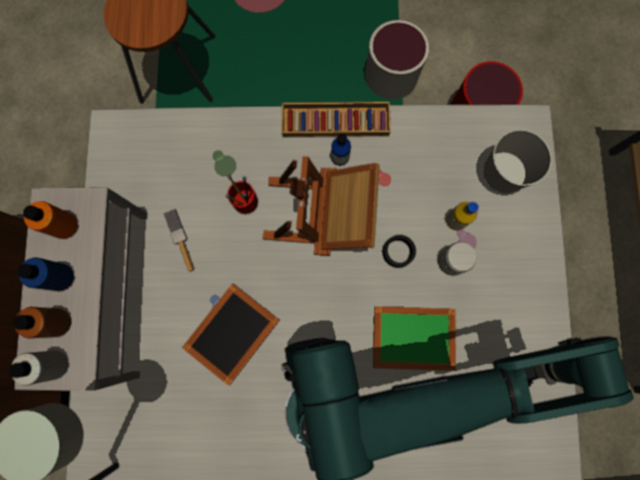

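The easel is mid-table, near column 360, row 260 in the side view, with its front towards world -y. I'll zoom in for corner pixels.

Run:
```python
import cv2, numpy as np
a=cv2.imread("pics/side0.png")[165:325,300:460]; b=cv2.imread("pics/top0.png")[135:265,250:400]
a=cv2.resize(a,None,fx=5,fy=5,interpolation=cv2.INTER_CUBIC)[:,:]
a=cv2.resize(cv2.imread("pics/side0.png")[170:320,310:460],(600,600),interpolation=cv2.INTER_CUBIC)
cv2.imwrite("pics/s1.png",a)
cv2.imwrite("pics/t1.png",cv2.resize(b,(690,598),interpolation=cv2.INTER_CUBIC))
```

```text
(no output)
```

View pics/s1.png

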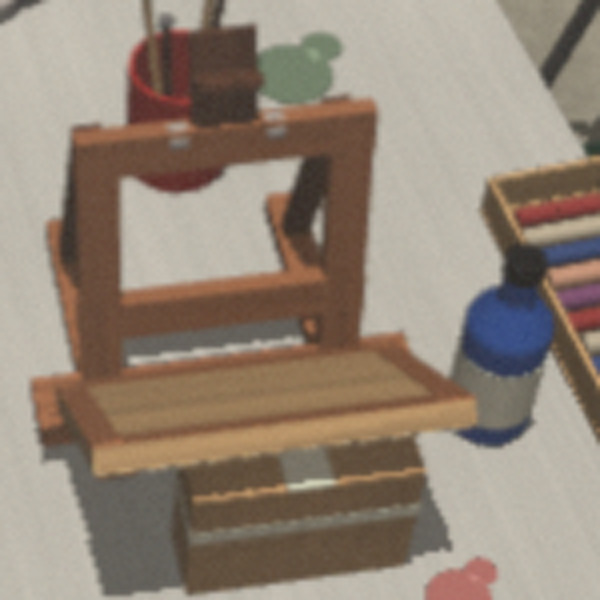

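View pics/t1.png

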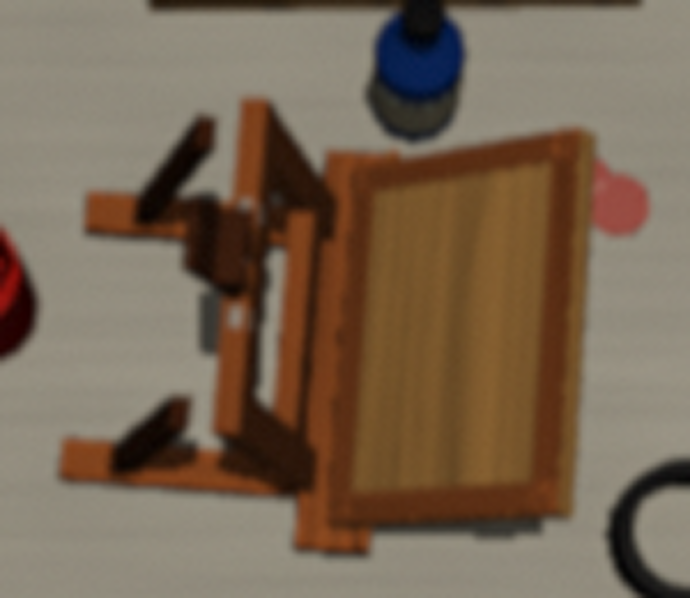

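The panel's top edge in the side crop runs (95,448)–(478,400). In the top crop it runs (578,133)–(556,513). The crossbar, the ledge ends and the dark keeper (thrown back) show in both views, so I'll triangulate.

```bash
cat > h.py <<'E'
import numpy as np, cv2
from bench import robot, imaging
def ray(n,px):
    p=imaging.camera_params(n);K=np.array(p["camera_matrix"]);R=np.array(p["R"]);t=np.array(p["t"])
    d=np.array([(px[0]-K[0,2])/K[0,0],(px[1]-K[1,2])/K[1,1]]);u=d.copy()
    for _ in range(8): u=d/(1+p["k1"]*(u@u))
    v=R.T@np.array([*u,1]);return -R.T@t,v/np.linalg.norm(v)
def tri(a,pa,b,pb):
    o,d=ray(a,pa);q,e=ray(b,pb)
    s=np.linalg.lstsq(np.stack([d,-e],1),q-o,rcond=None)[0]
    x,y=o+s[0]*d,q+s[1]*e;return (x+y)/2,np.linalg.norm(x-y)
def plane(n,px,z):
    o,d=ray(n,px);return o+d*(z-o[2])/d[2]
E
python3 - <<'E'
from h import *
S=lambda p:(310+(p[0]+.5)/4-.5,170+(p[1]+.5)/4-.5); T=lambda p:(250+(p[0]+.5)/4.6-.5,135+(p[1]+.5)/4.6-.5)
for n,s,t in [("top up L",(93,446),(556,513)),("top up R",(478,400),(580,131)),("low L",(98,474),(572,516)),("low R",(478,422),(593,133)),
 ("bar top L",(75,145),(240,432)),("bar top R",(377,105),(266,98)),("ledge back L",(33,378),(295,550)),("ledge back R",(403,335),(328,152)),
 ("keep tip L",(188,35),(188,268)),("keep tip R",(254,26),(192,195)) ]:
    X,e=tri("side",S(s),"top",T(t)); print(n,np.round(X*1000),round(e*1000,1))
for p in [(295,550),(328,152)]: print("ledge z35",np.round(plane("top",T(p),.035)*1000))
for p in [(92,235),(62,478)]: print("feet",np.round(plane("top",T(p),.02)*1000))
E
```

```text
top up L [ 464. -136.  168.] 0.9
top up R [ 702. -158.  164.] 4.3
low L [ 464. -147.  153.] 1.1
low R [ 702. -167.  153.] 0.6
bar top L [500.  47. 235.] 0.5
bar top R [697.  32. 238.] 1.2
ledge back L [463.  20.  38.] 4.2
ledge back R [730.  -3.  34.] 1.0
keep tip L [581.  74. 289.] 1.8
keep tip R [623.  72. 288.] 0.3
ledge z35 [461.  20.  35.]
ledge z35 [729.  -3.  35.]
feet [678. 155.  20.]
feet [512. 174.  20.]
```

```bash
python3 -m pendant '[[0,0,4,0,0,0,1],[0,0,4,0,0,0,1],[3.5,2.86,0,0,0,5.7,1],[3.5,2.86,0,0,0,5.7,1],[3.5,2.86,0,0,0,5.7,1],[3.5,2.86,0,0,0,5.7,1],[3.5,2.86,0,0,0,5.7,1],[3.5,2.86,0,0,0,5.7,1]]'; python3 -m pendant '[[3.5,2.86,0,0,0,5.7,1],[3.5,2.86,0,0,0,5.7,1],[3.5,2.86,0,0,0,5.7,1],[3.5,2.86,0,0,0,5.7,1],[3.5,2.86,0,0,0,5.7,1],[3.5,2.86,0,0,0,5.7,1],[0,0,0,0,0,0,1],[0,0,0,0,0,0,1]]'
```

```text
time: 0.9
tool_pos: [0.3708, -0.3532, 0.296]
ee_rot: [-3.141, -0.0, 0.896]
wrist_force: [0.7, -0.8, -0.2]
width: 0.0943
finger_force: 0.0
time: 1.7
tool_pos: [0.58, -0.1824, 0.2952]
ee_rot: [-3.139, -0.0, 1.49]
wrist_force: [-0.3, -0.1, -0.4]
width: 0.0939
finger_force: 0.0
```

```bash
python3 -m pendant '[[0,0,-4,0,0,0,1],[0,0,-4,0,0,0,1],[0,0,-4,0,0,0,1],[0,0,-2,0,0,0,1],[0,0,-1.2,0,0,0,1],[0,0,0,0,0,0,1],[0,0,0,0,0,0,1]]'
python3 - <<'E'
from h import *
a=imaging.snapshot("side")[170:370,260:500]; b=imaging.snapshot("top")[120:320,230:430]
b=cv2.resize(b,(400,400),interpolation=cv2.INTER_CUBIC);a=cv2.resize(a,(400,333),interpolation=cv2.INTER_CUBIC)
c=np.zeros((400,800,3),np.uint8);c[:333,:400]=a;c[:,400:]=b
cv2.imwrite("pics/d1.png",c[:,:,::-1])
E
```

```text
time: 2.4
tool_pos: [0.58, -0.1841, 0.1461]
ee_rot: [3.139, 0.001, 1.487]
wrist_force: [-0.0, -0.8, -0.1]
width: 0.0939
finger_force: 0.0
```

View pics/d1.png

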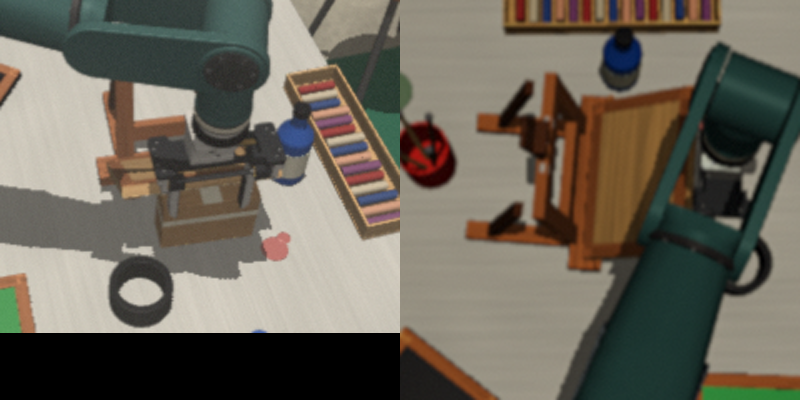

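```bash
python3 -m pendant '[[0.09,1.1,0,0,0,0,1],[0.05,0.6,0,0,0,0,1],[0.04,0.5,0.1,0,0,0,1],[0.04,0.55,0.5,0,0,0,1],[0.04,0.55,0.5,0,0,0,1],[0.04,0.55,0.5,0,0,0,1],[0.04,0.55,0.5,0,0,0,1],[0,0,0,0,0,0,1]]'
python3 - <<'E'
from h import *
a=imaging.snapshot("side")[170:370,260:500]; b=imaging.snapshot("top")[120:320,230:430]
b=cv2.resize(b,(400,400),interpolation=cv2.INTER_CUBIC);a=cv2.resize(a,(400,333),interpolation=cv2.INTER_CUBIC)
c=np.zeros((400,800,3),np.uint8);c[:333,:400]=a;c[:,400:]=b
cv2.imwrite("pics/d2.png",c[:,:,::-1])
E
```

```text
time: 3.3
tool_pos: [0.5836, -0.1384, 0.1668]
ee_rot: [3.14, 0.0, 1.489]
wrist_force: [-0.6, -2.0, 1.4]
width: 0.0937
finger_force: 1.1
```

View pics/d2.png

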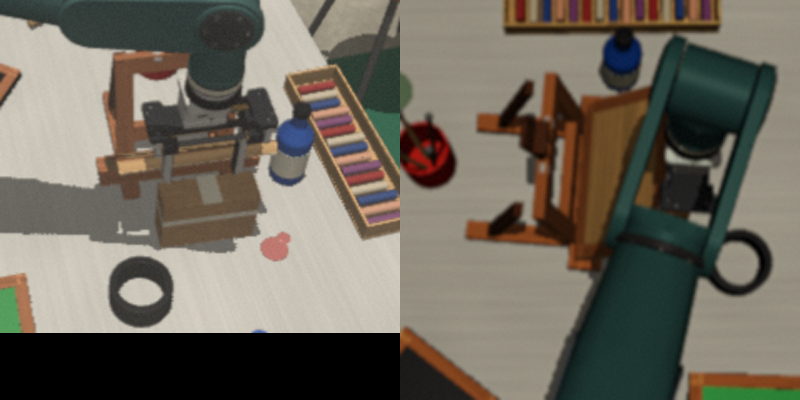

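The panel is rising in step with the fingers at about 2 N, and the carton (side crop near (208,215)) has not moved. Continuing along the arc.

```bash
python3 -m pendant '[[0.06,0.65,0.44,0,0,0,1],[0.06,0.65,0.44,0,0,0,1],[0.06,0.65,0.44,0,0,0,1],[0.06,0.65,0.44,0,0,0,1],[0.06,0.7,0.32,0,0,0,1],[0.06,0.7,0.32,0,0,0,1],[0.06,0.7,0.32,0,0,0,1],[0.06,0.7,0.32,0,0,0,1]]';  python3 -m pendant '[[0.06,0.7,0.2,0,0,0,1],[0.06,0.7,0.2,0,0,0,1],[0.06,0.7,0.2,0,0,0,1],[0.06,0.7,0.2,0,0,0,1],[0,0,0,0,0,0,1]]'
```

```text
time: 4.2
tool_pos: [0.5878, -0.0839, 0.1955]
ee_rot: [-3.14, -0.001, 1.489]
wrist_force: [-0.3, -0.1, -0.6]
width: 0.0938
finger_force: 0.2
time: 4.7
tool_pos: [0.5906, -0.056, 0.2043]
ee_rot: [3.141, -0.0, 1.49]
wrist_force: [-0.8, 0.4, -0.1]
width: 0.094
finger_force: 0.0
```

```bash
python3 -m pendant '[[0.04,0.5,0.1,0,0,0,1],[0.04,0.5,0.1,0,0,0,1],[0.04,0.5,0.05,0,0,0,1],[0.04,0.5,0,0,0,0,1],[0.04,0.5,0,0,0,0,1],[0.04,0.5,0,0,0,0,1],[0.04,0.4,0,0,0,0,1],[0,0,0,0,0,0,1]]';  python3 -m pendant '[[0.03,0.4,0,0,0,0,1],[0.03,0.4,0,0,0,0,1],[0.03,0.4,0,0,0,0,1],[0,0,0,0,0,0,1],[0,0,0,0,0,0,1]]'
python3 - <<'E'
from h import *
a=imaging.snapshot("side")[150:350,260:500]; b=imaging.snapshot("top")[120:320,230:430]
b=cv2.resize(b,(400,400),interpolation=cv2.INTER_CUBIC);a=cv2.resize(a,(400,333),interpolation=cv2.INTER_CUBIC)
c=np.zeros((400,800,3),np.uint8);c[:333,:400]=a;c[:,400:]=b
cv2.imwrite("pics/d3.png",c[:,:,::-1])
E
```

```text
time: 5.5
tool_pos: [0.5932, -0.0224, 0.2064]
ee_rot: [-3.142, -0.0, 1.489]
wrist_force: [-0.1, -0.2, 0.2]
width: 0.094
finger_force: 0.0
time: 6.0
tool_pos: [0.5941, -0.011, 0.2064]
ee_rot: [3.142, 0.0, 1.489]
wrist_force: [-0.2, 0.7, -0.1]
width: 0.0941
finger_force: 0.0
```

View pics/d3.png

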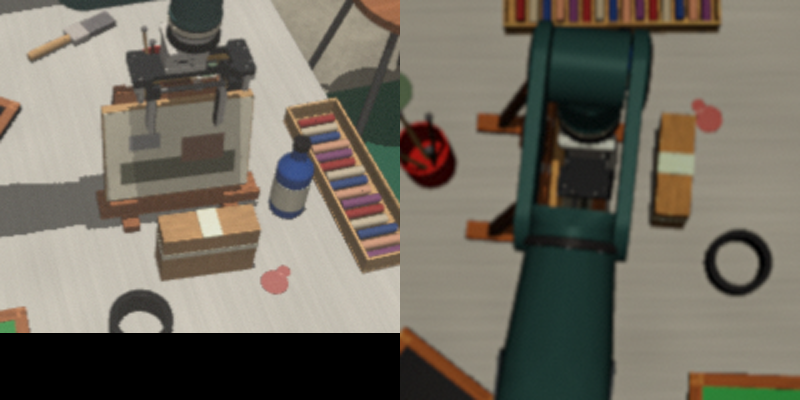

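```bash
python3 -m pendant '[[0.03,0.4,0,0,0,0,1],[0.03,0.4,0,0,0,0,1],[0.03,0.3,0,0,0,0,1],[0,0,0,0,0,0,1]]';  python3 -m pendant '[[0.02,0.25,0,0,0,0,1],[0.02,0.25,0,0,0,0,1],[0,0,0,0,0,0,1],[0,0,0,0,0,0,1]]'
```

```text
time: 6.5
tool_pos: [0.595, 0.0005, 0.2064]
ee_rot: [3.142, -0.0, 1.489]
wrist_force: [-0.6, 0.4, 0.0]
width: 0.0941
finger_force: 0.0
time: 6.9
tool_pos: [0.5954, 0.0049, 0.2064]
ee_rot: [3.142, 0.0, 1.489]
wrist_force: [0.3, -0.3, 0.9]
width: 0.0939
finger_force: 0.0
```

```bash
python3 -m pendant '[[-0.1,-1.5,0,0,0,0,1],[-0.2,-2.5,0,0,0,0,1],[-0.2,-2.5,0,0,0,0,0],[0,0,4.2,0,0,0,0],[0,0,4.2,0,0,0,0],[0,0,4.2,0,0,0,0],[0.3,3,0,0,0,0,0],[0.3,3,0,0,0,0,0]]';  python3 -m pendant '[[0.3,3,0,0,0,0,0],[0.3,4,0,0,0,0,0],[0.3,4,0,0,0,0,0],[0.1,2,0,0,0,0,0],[0,0,0,0,0,0,0],[0,0,0,0,0,0,0]]'
python3 - <<'E'
from h import *
a=imaging.snapshot("side")[140:320,290:470]; b=imaging.snapshot("wrist")
b=cv2.resize(b,(400,300));a=cv2.resize(a,(400,400),interpolation=cv2.INTER_CUBIC)
c=np.zeros((400,800,3),np.uint8);c[:,:400]=a;c[:300,400:]=b
cv2.imwrite("pics/d4.png",c[:,:,::-1])
print(robot.get_obs()["tool_pos"])
E
```

```text
time: 7.7
tool_pos: [0.5971, -0.0015, 0.3351]
ee_rot: [3.136, 0.0, 1.485]
wrist_force: [0.5, 0.1, -0.6]
width: 0.0493
finger_force: 0.0
time: 8.3
tool_pos: [0.6065, 0.1289, 0.3323]
ee_rot: [3.142, 0.001, 1.488]
wrist_force: [0.0, 0.2, -0.1]
width: 0.0018
finger_force: 0.0
[0.60655174 0.12816018 0.33252843]
```

View pics/d4.png

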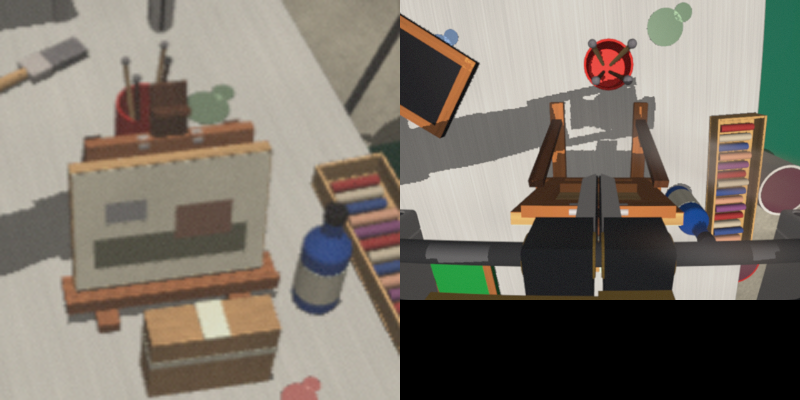

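The panel is upright and the side crop shows its painted face. I'll check its lean and where the tool is relative to the keeper.

Run:
```python
from h import *
O=np.array([596,1]);X=np.array([.0856,.9963]);Y=np.array([-.9963,.0856])
for n,p,z in [("front top L",(70,168),.211),("front top R",(270,152),.211),("back top L",(72,153),.215),("back top R",(268,141),.215),("front bot L",(78,292),.043),("front bot R",(272,268),.043),("bar L",(84,138),.238),("bar R",(253,124),.238)]:
    q=(290+p[0]/2.222,140+p[1]/2.222); w=plane("side",q,z)*1000; d=w[:2]-O
    print(n,np.round(w),"e",np.round([d@X,d@Y]))
d=np.array([606.5,128.2])-O; print(d@X,d@Y)
```

```text
front top L [480.  40. 211.] e [ 29. 119.]
front top R [714.   8. 211.] e [  17. -117.]
back top L [487.  59. 215.] e [ 49. 113.]
back top R [716.  22. 215.] e [  32. -118.]
front bot L [477. -13.  43.] e [-24. 117.]
front bot R [723. -36.  43.] e [ -26. -130.]
bar L [501.  58. 238.] e [49. 99.]
bar R [698.  32. 238.] e [ 40. -99.]
127.62815999999998 0.4271699999999985
```

```bash
python3 -m pendant '[[0,0,-3,0,0,0,0],[0,0,-2.5,0,0,0,0],[0,0,0,0,0,0,0],[-0.1,-1.2,0,0,0,0,0],[-0.06,-0.8,0,0,0,0,0],[-0.06,-0.7,0,0,0,0,0],[-0.06,-0.7,0,0,0,0,0],[0,0,0,0,0,0,0]]';  python3 -m pendant '[[-0.06,-0.7,0,0,0,0,0],[-0.06,-0.7,0,0,0,0,0],[-0.06,-0.7,0,0,0,0,0],[-0.06,-0.7,0,0,0,0,0],[0,0,0,0,0,0,0]]'
```

```text
time: 9.2
tool_pos: [0.6039, 0.0947, 0.2784]
ee_rot: [3.14, 0.0, 1.487]
wrist_force: [-0.2, 0.6, 0.1]
width: 0.0006
finger_force: 0.0
time: 9.7
tool_pos: [0.6011, 0.0667, 0.2774]
ee_rot: [3.141, 0.001, 1.487]
wrist_force: [-0.7, -0.3, 0.2]
width: 0.0002
finger_force: 0.0
```

```bash
python3 -m pendant '[[-0.06,-0.65,0,0,0,0,0],[-0.06,-0.65,0,0,0,0,0],[-0.06,-0.65,-0.1,0,0,0,0],[0,0,0,0,0,0,0]]'
python3 - <<'E'
from h import *
a=imaging.snapshot("side")[140:320,290:470]; b=imaging.snapshot("wrist")
b=cv2.resize(b[200:,100:500],(400,280));a=cv2.resize(a[:100,20:120],(400,400),interpolation=cv2.INTER_CUBIC)
c=np.zeros((400,800,3),np.uint8);c[:,:400]=a;c[:280,400:]=b
cv2.imwrite("pics/d5.png",c[:,:,::-1])
E
```

```text
time: 10.1
tool_pos: [0.5993, 0.0473, 0.2763]
ee_rot: [-3.142, 0.001, 1.487]
wrist_force: [-0.4, 0.0, 0.4]
width: 0.0001
finger_force: 0.0
```

View pics/d5.png

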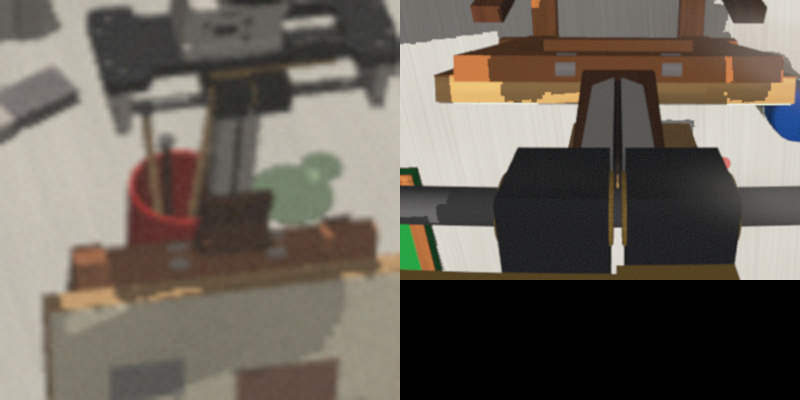

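The keeper now leans forward ahead of the fingers (side crop near (235,220)). Next I sweep it over and down.

```bash
python3 -m pendant '[[-0.06,-0.7,-0.3,0,0,0,0],[-0.06,-0.7,-0.3,0,0,0,0],[-0.06,-0.7,-0.4,0,0,0,0],[-0.06,-0.7,-0.4,0,0,0,0],[-0.04,-0.5,-0.6,0,0,0,0],[-0.04,-0.5,-0.6,0,0,0,0],[0,0,0,0,0,0,0]]';python3 -m pendant '[[0,0,-0.4,0,0,0,0],[0,0,-0.3,0,0,0,0],[0,0,0,0,0,0,0],[0,0,0,0,0,0,0]]'
```

```text
time: 10.9
tool_pos: [0.5957, 0.0093, 0.2489]
ee_rot: [-3.139, 0.001, 1.487]
wrist_force: [0.6, -0.7, -0.5]
width: 0.0004
finger_force: 0.0
time: 11.3
tool_pos: [0.5964, 0.0098, 0.2456]
ee_rot: [3.139, 0.002, 1.488]
wrist_force: [-1.2, -1.5, 5.7]
width: 0.0007
finger_force: 2.8
```

```bash
python3 -m pendant '[[0,0,-0.3,0,0,0,0],[0,0,-0.3,0,0,0,0],[0,0,0,0,0,0,0],[0,0,0,0,0,0,0]]'
```

```text
time: 11.7
tool_pos: [0.5965, 0.0097, 0.2449]
ee_rot: [3.133, 0.002, 1.488]
wrist_force: [-6.2, -1.2, 19.7]
width: 0.0006
finger_force: 9.3
```

```bash
python3 -m pendant '[[0,0,1.5,0,0,0,0],[0,0,4,0,0,0,0],[0,0,4,0,0,0,0],[0,-4,2,0,0,0,0],[0,-5,0,0,0,0,0],[-2,-5,0,0,0,0,0],[-3,-5,0,0,0,0,0],[-4,-5,0,0,0,0,0]]';python3 -m pendant '[[-4,-5,0,0,0,0,0],[-4,-5,0,0,0,0,0],[-4,-3,0,0,0,0,0],[0,0,0,0,0,0,0]]'
python3 - <<'E'
from h import *
a=imaging.snapshot("side"); b=imaging.snapshot("top")
c=np.zeros((400,800,3),np.uint8);c[:,:400]=cv2.resize(a[180:280,310:410],(400,400),interpolation=cv2.INTER_CUBIC);c[:,400:]=cv2.resize(b[150:250,270:370],(400,400),interpolation=cv2.INTER_CUBIC)
cv2.imwrite("pics/d6.png",c[:,:,::-1])
cv2.imwrite("pics/side_end.png",a[:,:,::-1]); cv2.imwrite("pics/top_end.png",b[:,:,::-1])
E
```

```text
time: 12.5
tool_pos: [0.5201, -0.2098, 0.3512]
ee_rot: [-3.14, -0.0, 1.489]
wrist_force: [0.5, -0.3, 0.9]
width: 0.0005
finger_force: 0.0
time: 12.9
tool_pos: [0.4144, -0.3195, 0.3525]
ee_rot: [-3.14, 0.002, 1.48]
wrist_force: [-0.1, 0.4, 0.7]
width: 0.0004
finger_force: 0.0
```

View pics/d6.png

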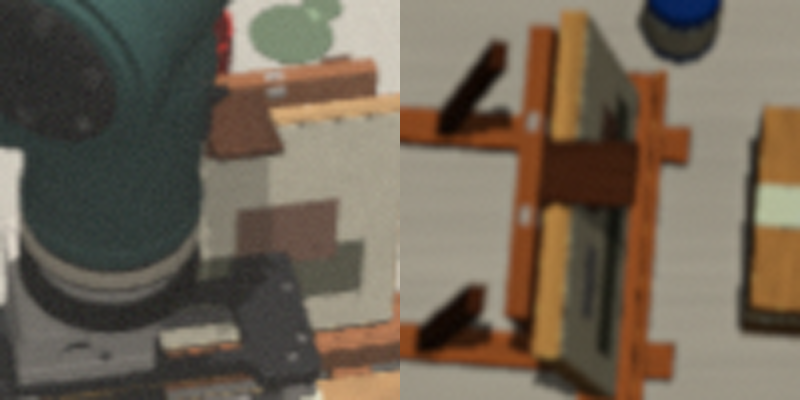

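Run:
```python
from h import *
O=np.array([596,1]);X=np.array([.0856,.9963]);Y=np.array([-.9963,.0856])
def f(n,s,t):
    w,e=tri("side",(310+s[0]/4,180+s[1]/4),"top",(270+(t[0]-400)/4,150+t[1]/4));w*=1000;d=w[:2]-O
    print(n,np.round([d@X,d@Y,w[2]]),round(e*1e3,1))
f("tab upper R",(283,149),(634,143)); f("keeper root R",(262,85),(545,145)); f("panel back? top R",(398,97),(563,12))
# bystander shift: image difference outside robot/easel
a=cv2.imread("pics/top0.png");b=cv2.imread("pics/top_end.png")
for n,(x,y,w,h) in dict(carton=(378,170,20,70),bottle_a=(328,133,26,34),jar=(225,178,34,38),tape=(380,232,36,36)).items():
    print(n,np.abs(a[y:y+h,x:x+w].astype(int)-b[y:y+h,x:x+w]).mean().round(1))
```

```text
tab upper R [-23. -22. 236.] 2.2
keeper root R [ 36. -19. 233.] 7.6
panel back? top R [  33. -116.  211.] 0.2
carton 9.4
bottle_a 5.2
jar 5.4
tape 27.1
```

```bash
python3 -c "
from bench import robot
print(robot.close_job())"
```

```text
the job is handed in; nothing more can be done
None
```

The panel stands back against the rest and the keeper flap is pushed down to its stop in front of the top edge, handed in after about 13 s; the carton and other items appear unmoved, though the arm blocked the last top view of the tape.

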